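# Close up the row on the socket rail

## Task

Close up the socket rail on the bench: with the fingertips, push the five blue clips with their sockets along the rail as one train until the whole row sits tight against the red end stop. Only slide them: do not take a socket between the fingers, lift one off its clip or pull the row apart. Leave the loose socket, the ratchet and the spray can where they are.

Things in the scene. Friction and masses are not known exactly. Their poses are not given: they have to be found in the camera images.
- rail: Aluminium socket rail screwed flat to the bench, fixed. Origin: middle of its underside, on the bench. Its x axis runs along the rail, z up. Base strip 430 x 40 x 3 mm; on it a T-section 360 mm long (x from -180 to +180 mm) whose flange is 24 mm wide with its flat top 15 mm above the bench.
- end_stop: Red end stop fixed on one end of the rail (at either end: x = +185 or -185 mm along the rail, it changes from run to run). Upright block 10 mm thick along the rail, 36 mm across, its top 35 mm above the bench. Origin: middle of its underside, 3 mm above the bench; the stopping face is 5 mm from the origin, towards the row.
- low_cap: Low black cap at the other end of the rail, fixed, 10 mm thick along the rail, 36 mm across, its top level with the rail's top (15 mm above the bench). Origin: middle of its underside, 3 mm above the bench. The row must be pushed away from this end.
- clip_a: Blue plastic clip, 32 x 32 mm, sliding on the rail and hooked round its edges (cannot come off upwards). Body from 15 to 25 mm above the bench, then a 12.7 mm square stud 10 mm tall. Origin: middle of its underside, 15 mm above the bench; x along the rail. End clip at the rail's +x end of the touching row a, b, c, d, e.
- clip_b: Blue plastic clip, 32 x 32 mm, sliding on the rail and hooked round its edges (cannot come off upwards). Body from 15 to 25 mm above the bench, then a 12.7 mm square stud 10 mm tall. Origin: middle of its underside, 15 mm above the bench; x along the rail. Second clip, next to a. Sliding all five clips with sockets takes some 1 to 3 N.
- clip_c: Blue plastic clip, 32 x 32 mm, sliding on the rail and hooked round its edges (cannot come off upwards). Body from 15 to 25 mm above the bench, then a 12.7 mm square stud 10 mm tall. Origin: middle of its underside, 15 mm above the bench; x along the rail. Middle clip of the row. Clips run most freely when pushed low, at their own height.
- clip_d: Blue plastic clip, 32 x 32 mm, sliding on the rail and hooked round its edges (cannot come off upwards). Body from 15 to 25 mm above the bench, then a 12.7 mm square stud 10 mm tall. Origin: middle of its underside, 15 mm above the bench; x along the rail. Fourth clip, next to e. Row home: leading clip's origin 21 mm, last clip's about 149 mm from the end stop's origin.
- clip_e: Blue plastic clip, 32 x 32 mm, sliding on the rail and hooked round its edges (cannot come off upwards). Body from 15 to 25 mm above the bench, then a 12.7 mm square stud 10 mm tall. Origin: middle of its underside, 15 mm above the bench; x along the rail. End clip at the rail's -x end of the touching row a, b, c, d, e.
- socket_1: Bright steel socket, 22 mm diameter at the top, 38 mm tall, standing loosely on the stud of one of the clips (which one changes), 13 mm deep drive hole. Origin: centre of its underside, 25 mm above the bench; top at 63 mm. About 80 g.
- socket_2: Bright steel socket, 24 mm diameter at the top, 38 mm tall, standing loosely on the stud of one of the clips (which one changes), 13 mm deep drive hole. Origin: centre of its underside, 25 mm above the bench; top at 63 mm. About 100 g.
- socket_3: Bright steel socket, 26 mm diameter at the top, 38 mm tall, standing loosely on the stud of one of the clips (which one changes), 13 mm deep drive hole. Origin: centre of its underside, 25 mm above the bench; top at 63 mm. About 120 g.
- socket_4: Bright steel socket, 28 mm diameter at the top, 38 mm tall, standing loosely on the stud of one of the clips (which one changes), 13 mm deep drive hole. Origin: centre of its underside, 25 mm above the bench; top at 63 mm. About 140 g.
- socket_5: Bright steel socket, 30 mm diameter at the top, 38 mm tall, standing loosely on the stud of one of the clips (which one changes), 13 mm deep drive hole. Origin: centre of its underside, 25 mm above the bench; top at 63 mm. About 160 g.
- loose_socket: Bystander: darker, larger steel socket, 36 mm diameter, 44 mm tall, standing on the bench 75 to 95 mm from the rail's centre line on the robot's side. Origin: centre of its underside.
- ratchet: Bystander: ratchet handle 252 mm long with a 36 mm round head 26 mm high, lying roughly parallel to the rail, about 100 mm from its centre line on the side away from the robot. Origin: on the bench, 110 mm from the head's centre towards the black grip; x from head to grip.
- spray_can: Bystander: green spray can with a pale band and a black cap, 64 mm diameter, 173 mm tall, standing on the bench beyond the rail's +x end (the left end seen from the robot), about 300 mm from the rail's middle. Origin: centre of its underside.
Not all that is in view belongs to the job. What is shaped like the clip_e but turquoise is not meant.

How it is judged:
At the end, for the whole second after the job is handed in: The leading clip is within 3.5 mm of touching the red end stop and the last clip within about 5 mm of its place in a closed row, all at rest, and all five sockets still stand on their clips (not raised by 3 mm or tilted by 0.1 rad) (((horizontal distance between clip_a and end_stop below 0.0245 m and horizontal distance between clip_e and end_stop below 0.1545 m) or (horizontal distance between clip_e and end_stop below 0.0245 m and horizontal distance between clip_a and end_stop below 0.1545 m)) and z of each of socket_1, socket_2, socket_3, socket_4, socket_5 in the frame of rail below 0.028 m and angle between each of socket_1, socket_2, socket_3, socket_4, socket_5's own z axis and vertical below 0.1 rad and linear speed of each of clip_a, clip_b, clip_c, clip_d, clip_e below 0.01 m/s).
It fails at once if a socket is lifted off its clip or tipped (z of any of socket_1, socket_2, socket_3, socket_4, socket_5 in the frame of rail above 0.031 m or angle between any of socket_1, socket_2, socket_3, socket_4, socket_5's own z axis and vertical above 0.3 rad).
It fails at once if a socket on the rail is taken between the fingers instead of being pushed ((horizontal distance between the grasp point and socket_1 below 0.01 m and height (world z) of the grasp point below 0.078 m) or (horizontal distance between the grasp point and socket_2 below 0.01 m and height (world z) of the grasp point below 0.078 m) or (horizontal distance between the grasp point and socket_3 below 0.01 m and height (world z) of the grasp point below 0.078 m) or (horizontal distance between the grasp point and socket_4 below 0.01 m and height (world z) of the grasp point below 0.078 m) or (horizontal distance between the grasp point and socket_5 below 0.01 m and height (world z) of the grasp point below 0.078 m)).
It fails at once if the row is pulled apart by more than 12 mm in all (distance between clip_a and clip_e above 0.1408 m).
It fails at once if the loose socket, the ratchet or the spray can is moved by more than 10 mm or tipped (distance of any of loose_socket, ratchet, spray_can from where it was at the start of the episode above 0.01 m or angle between any of loose_socket, ratchet, spray_can's own z axis and vertical above 0.3 rad).
It also fails if it takes over 37 s, if anything falls off the work surface, if the arm or the gripper's body presses on something with over 40 N, if the wrist force passes 120 N, or if a joint passes its speed limit or range.

## Robot

A 7-joint arm with a two-finger parallel gripper is mounted at the origin on the work surface. World frame = base frame: x ahead of the robot, y to its left, z up, the work surface at z = 0. Lengths are in m, angles in rad, forces in N, time in s.
With the tool pointing down it reaches from about 0.4 to 0.875 m from the base axis. Payload 6.5 kg.
Tool frame: the origin (TCP) lies at the very end of the fingers, on their centre line; the grasp point (between the pads) lies robot.grip_point_offset behind it (robot.grip_point_offset is the distance from the TCP to the grasp point, in m); y points along the fingers, x is the direction in which the jaws open and shut, and the axes are right-handed (so a half turn about y gives the same grasp; the last joint's range is limited). The gripper opens to 85 mm and grips with 20 to 120 N. Pads are 22 mm wide; open, the fingers measure 114 mm over their backs; the gripper's body (76 mm by 85 mm) begins 54 mm behind the grasp point. The pads swing forward as they close: fully open they stand 13 mm farther back than shut.
Start: joints at [-1.296, 0.536, -0.004, 1.538, 0.003, 1.067, -0.071], TCP at [0.217, 0.613, 0.231] pointing down, gripper open.
Joint ranges: [-2.7, 2.7], [-0.37, 2.16], [-1.27, 1.26], [0.24, 2.4], [-1.31, 4.45], [0.19, 1.91], [-2.76, 2.76]. Speed limits (rad/s): [2.39, 2.39, 3.14, 3.14, 3.14, 3.14, 3.14].

## Interface

Orientations are given as a unit quaternion [x, y, z, w].
In Python, from workcell import robot gives the robot as it stands. The module is installed in compiled form; this text tells all that it offers.
- The arm moves only by the tool jog_arm, never from a script. Its argument "series" is text: rows parted by semicolons, each of 7 numbers parted by spaces: the closure in counts, from 0 (fully open) to 255 (shut), then the shift along the tool's x, y, z in mm, then the turn, a rotation vector about the tool's x, y, z in rad. A call has 1 to 12 rows; each row is the pose to reach, as a shift and turn from the pose measured when the call began, along the tool's axes at that moment; what a row does not reach only later rows make up. A row lasts 1/8 s, in which the tool goes at most 62.5 mm and 10.7 degrees, less where a joint would pass 70% of its speed; a pose out of reach is approached as far as the arm can. A call with a gripper value outside its range is refused whole. The fingers move at their own pace and stop on an object; "force" is the grip in N (left out, the last holds). Time passes only in rows, so rows that repeat a pose let the fingers close. It gives the time, the measured TCP pose, the force and the opening at its end, in the units of the state.
- robot.state(): the state, without advancing time (a new reading comes with each control period).
- robot.read_camera(name): name is "side" or "top"; returns a dict with "color" (480x640x3 uint8, blue, green, red), "fx", "fy", "cx", "cy" (pixels), "T" (4x4, takes a point from camera to world coordinates). Camera axes: x right, y down, z forward; pixel columns grow to the right and rows downward; lengths in m; the calibration is good to about 2 mm. A picture is of the moment at which its call begins. There is no depth.
- robot.job_done(): hands the job in, once; it reports no verdict.
Trained networks look in a picture, given as the dict that the camera call returned (one of the last four; its "shot" number tells which), for a name from the list of things; names that differ only in an ending like _2 or _b are one class to them, and where a whole thing is asked for, a point or a joint stands for the part that bears it (a point fixed in the world has none). Each returns a list of dicts, best first, with "p" (0 to 1); they miss things now and then, are a little off and sometimes report something else, mostly with a low value. They report only what shows in the picture. A call takes as long as a camera call. They do not tell look-alikes from the thing itself.
- robot.masks_of(target, picture): "pixels" (480x640 bool, what is visible of it) and "xy" ([column, row] in pixels, amid what is visible of it).
- robot.mark_of(target, picture): "xy" ([column, row] in pixels: a listed point, or the origin of a listed thing).
The state is a dict: "time_s": time; "q": joint angles; "qvel": joint speeds; "joint_torque": joint torques, N m; "ee_pos": TCP position; "eef_rot": TCP orientation; "force": force on the tool from outside, world axes, zero at the start; "moment": the same for the moment, N m; "width": finger opening in m.
Only numpy, scipy, OpenCV 4.12 (cv2) and the standard library are available. Lean on these libraries where they do the work, as an engineer would, in place of code of your own. Each camera call takes 0.05 s, during which the arm holds its last target.

## Working session

There is one attempt and no reset: what is moved stays moved. The work goes in short steps, Python scripts to look and compute and a tool call to move; the robot and the scene stay as the last step left them, time stands still between calls to the robot, and variables do not carry over. Pictures are saved under pics/ and viewed, and the job is handed in when it is done.

Besides the shell and the picture viewer there is one more tool, called after "Emit:" in YAML: its name, and indented under it one key for each argument. jog_arm: Moves the arm, as the interface text tells. Its arguments: {"type":"object","properties":{"series":{"type":"string"},"force":{"type":"number"}},"required":["series"]}

```bash
mkdir -p pics; python3 - <<'E'
from workcell import robot
import cv2,pickle
print(robot.state()); print(robot.grip_point_offset)
for n in("top","side"):
    p=robot.read_camera(n); cv2.imwrite(f"pics/{n}0.png",p["color"])
    pickle.dump(p,open(f"{n}0.pkl","wb"))
    print(n,p["fx"],p["cx"],p["cy"],p["T"])
    for t in("end_stop","low_cap","clip_a","rail","loose_socket","spray_can","ratchet","socket_1"):
        print(t,[(round(d["p"],2),[round(float(v)) for v in d["xy"]]) for d in robot.mark_of(t,p)])
E
```

```text
{'time_s': 0.0, 'q': array([-1.29620505,  0.5371612 , -0.00444407,  1.53886449,  0.00259364,
        1.06728653, -0.07117407]), 'qvel': array([ 2.14851028e-03, -1.63572032e-03,  7.65356553e-05, -1.24601297e-03,
        2.05402407e-04, -8.24883380e-04, -8.12947848e-04]), 'joint_torque': array([-1.77437182e-04, -5.83403993e+01,  1.04819756e+00, -2.59099191e+01,
        1.22614906e-02,  9.57964745e-03, -6.70137268e-06]), 'ee_pos': array([0.21705481, 0.61202657, 0.23041961]), 'eef_rot': array([ 0.57790723,  0.40753156, -0.40847107, -0.57714179]), 'force': array([-0.45947397, -0.1146225 ,  0.43215164]), 'moment': array([-0.0048217 , -0.05888171, -0.02510072]), 'width': 0.08532782762519622}
0.0187
top 527.8012335356832 311.31645568615556 251.6277134669467 [[-0.0300522  -0.99398399  0.10532189  0.47312674]
 [-0.99952796  0.02921165 -0.00951473  0.09327101]
 [ 0.00638087 -0.10555811 -0.99439266  0.86266562]
 [ 0.          0.          0.          1.        ]]
end_stop [(0.69, [304, 254]), (0.61, [363, 247])]
low_cap [(0.56, [527, 244])]
clip_a [(0.76, [362, 249]), (0.7, [379, 251]), (0.65, [4
[... 436 characters left out ...]
0.50140619  0.49988375  0.15078484]
 [-0.70800181 -0.50512139  0.49354413 -0.31416921]
 [ 0.0050359  -0.70245584 -0.71170951  0.67440781]
 [ 0.          0.          0.          1.        ]]
end_stop [(0.6, [315, 272]), (0.4, [412, 338]), (0.21, [432, 295])]
low_cap [(0.51, [512, 426]), (0.2, [403, 336]), (0.17, [424, 350])]
clip_a [(0.94, [420, 351]), (0.73, [416, 432]), (0.66, [362, 300]), (0.55, [407, 335]), (0.53, [375, 310]), (0.5, [386, 320]), (0.2, [373, 305])]
rail [(0.67, [404, 339])]
loose_socket [(0.63, [339, 353])]
spray_can [(0.78, [278, 233])]
ratchet [(0.79, [431, 296])]
socket_1 [(0.94, [407, 331]), (0.89, [374, 306]), (0.78, [390, 320]), (0.7, [429, 348]), (0.55, [409, 339])]
```

View pics/top0.png

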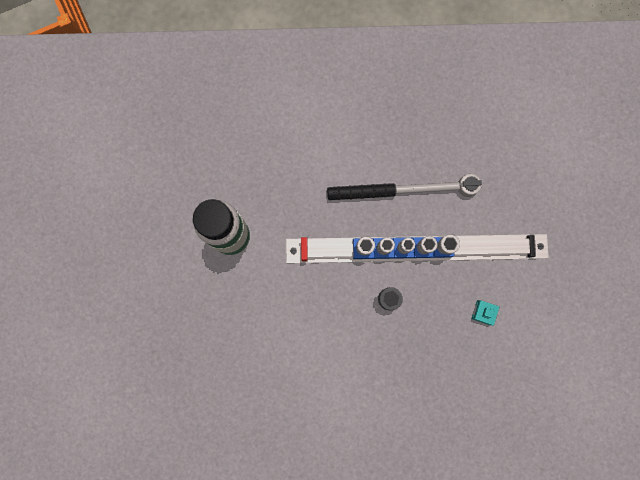

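View pics/side0.png

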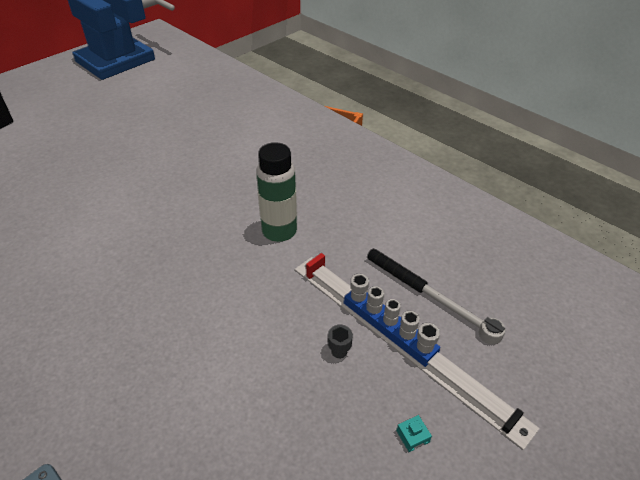

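```bash
python3 - <<'E'
import cv2,pickle
p=pickle.load(open("top0.pkl","rb"));i=p["color"]
cv2.imwrite("pics/top0c.png",cv2.resize(i[160:340,290:550],None,fx=3,fy=3,interpolation=2))
p=pickle.load(open("side0.pkl","rb"));i=p["color"]
cv2.imwrite("pics/side0c.png",cv2.resize(i[250:450,290:550],None,fx=3,fy=3,interpolation=2))
E
```

```text
(no output)
```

View pics/top0c.png

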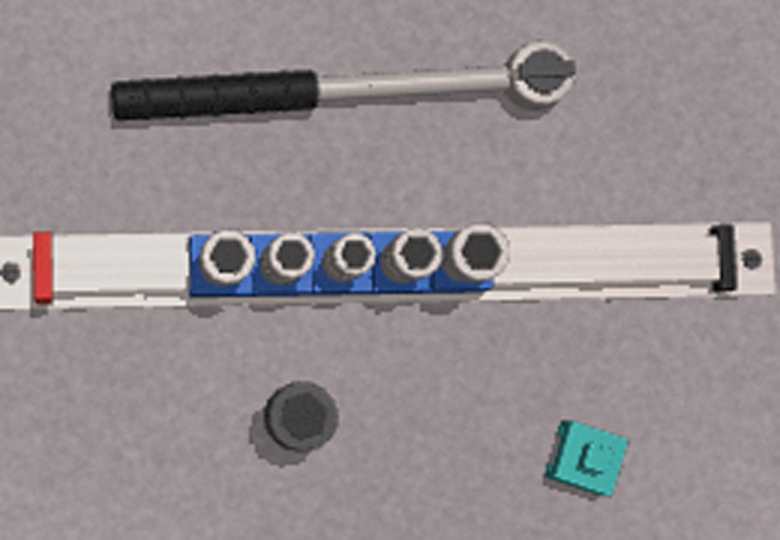

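View pics/side0c.png

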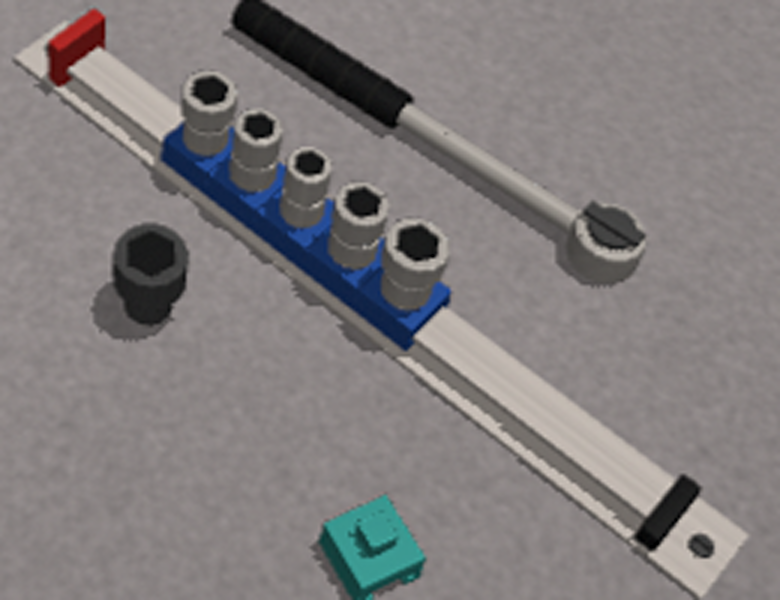

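The picture shows the red stop at (304,248) in the top view, which is the left, +y end. The five blue clips on the rail span columns 353–455, and the low cap is at (533,246). The turquoise clip at (485,313) lies off the rail and is a decoy. So the row is the blue train on the rail, and it must be pushed to +y from its right (clip_e) end. Next I measure.

```bash
cat > h.py <<'E'
import numpy as np,cv2
def ray(p,u,v,z):
    T=p["T"];d=T[:3,:3]@np.array([(u-p["cx"])/p["fx"],(v-p["cy"])/p["fy"],1]);o=T[:3,3]
    return (o+d*(z-o[2])/d[2])
def color(p,c):
    h=cv2.cvtColor(p["color"],cv2.COLOR_BGR2HSV)
    if c=="blue": m=cv2.inRange(h,(108,120,60),(125,255,255))
    else: m=cv2.inRange(h,(0,150,80),(6,255,255))|cv2.inRange(h,(174,150,80),(180,255,255))
    m[:200]=0;m[450:]=0
    n,l,s,_=cv2.connectedComponentsWithStats(m)
    if c=="red":
        k=1+np.argmax(s[1:,4]); m=(l==k).astype(np.uint8)
    return m
def row(p):
    m=color(p,"blue");v,u=np.nonzero(m)
    W=np.array([ray(p,a,b,.025)[:2] for a,b in zip(u,v)])
    m=color(p,"red");v,u=np.nonzero(m)
    R=np.array([ray(p,a,b,.035)[:2] for a,b in zip(u,v)])
    return W,R
E
python3 - <<'E'
import pickle;from h import *
from scipy.spatial.transform import Rotation as Ro
t=pickle.load(open("top0.pkl","rb"));s=pickle.load(open("side0.pkl","rb"))
st=ray(t,304,248.3,.035);lc=ray(t,532.7,245.7,.015);print("stop",st,"cap",lc)
# holes in base ends 
st2=ray(t,293.7,250.7,.003);lc2=ray(t,540.8,246.3,.003);print(st2,lc2)
for n,p in(("top",t),("side",s)):
    W,R=row(p)
    print(n,"blue y",np.percentile(W[:,1],[0,1,99,100]),"x",np.percentile(W[:,0],[0,1,99,100]),"red y",np.percentile(R[:,1],[0,2,98,100]),"x",np.percentile(R[:,0],[0,2,98,100]))
print("loose",ray(t,390,299,.044),"ratchet head",ray(t,471,184,.026))
# side: trailing top corners
print("side corners", [ray(s,290+a/3,250+b/3,.025) for a,b in((408,330),(449,291),(163,155))])
print("top corners", [ray(t,290+a/3,160+b/3,.025) for a,b in((494,289),(191,237),(191,295))])
R0=Ro.from_quat([ 0.57790723,  0.40753156, -0.40847107, -0.57714179]).as_matrix();print(R0)
E
```

```text
stop [0.56640665 0.09673277 0.035     ] cap [ 0.56202407 -0.27393074  0.015     ]
[0.56655389 0.11384174 0.003     ] [ 0.56189963 -0.29240448  0.003     ]
top blue y [-0.1410442  -0.13761973  0.01803979  0.01911347] x [0.54704834 0.54779222 0.58049246 0.58083895] red y [0.09310336 0.09321793 0.10138479 0.10149503] x [0.5477875  0.54861832 0.58281253 0.58292705]
side blue y [-0.14529331 -0.14259224  0.01484124  0.0178769 ] x [0.53942921 0.54003677 0.57950403 0.58154423] red y [0.07607607 0.07824122 0.10172461 0.10244356] x [0.53219238 0.53426643 0.58258206 0.58442917]
loose [ 0.48261826 -0.03398831  0.044     ] ratchet head [ 0.66422181 -0.17651309  0.026     ]
side corners [array([ 0.54868829, -0.14043896,  0.025     ]), array([ 0.57992355, -0.1413672 ,  0.025     ]), array([0.54319689, 0.01057515, 0.025     ])]
top corners [array([ 0.54756719, -0.14339713,  0.025     ]), array([0.58017748, 0.01687329, 0.025     ]), array([0.54911608, 0.01807073, 0.025     ])]
[[ 3.34138825e-01 -4.60579052e-04 -9.42523758e-01]
 [ 9.42522319e-01 -1.65076335e-03  3.34139122e-01]
 [-1.70978116e-03 -9.99998531e-01 -1.17478091e-04]]
```

Emit:
jog_arm:
  series: "255 -53 0 -50 0 0.1 0;255 -106 0 -99 0 0.2 0;255 -159 0 -148 0 0.3 0;255 -212 0 -197 0 0.4 0;255 -265 0 -247 0 0.5 0;255 -318 0 -296 0 0.6 0;255 -371 0 -346 0 0.7 0;255 -424 0 -395 0 0.82 0;255 -477 0 -444 0 0.95 0;255 -530 0 -494 0 1.08 0;255 -583 0 -543 0 1.2 0;255 -636 0 -592 0 1.243 0"
  force: 20

```text
time_s: 2.4
ee_pos: [0.5164, -0.0771, 0.2317]
eef_rot: [-0.707, 0.005, -0.006, 0.707]
force: [1.4, -0.5, -0.2]
width: 0.0001
```

```bash
cat > st.py <<'E'
from workcell import robot
import numpy as np
from scipy.spatial.transform import Rotation as Ro
s=robot.state();R=Ro.from_quat(s["eef_rot"]).as_matrix()
print(s["time_s"],s["ee_pos"].round(4),"F",s["force"].round(1),"w",round(s["width"],4),"q",s["q"].round(2));print(R.round(4))
def to(pos,tilt=0.0,ang=0.0118):
    # tool y down tilted so tips lead toward rail +, z along rail
    r=np.array([np.sin(ang),np.cos(ang),0]);up=np.array([0,0,1])
    y=-up*np.cos(tilt)+r*np.sin(tilt);x=np.cross(r,up);x=np.cross(y,np.cross(np.cross(r,up)*1,y)) if 0 else np.cross(r,up)
    z=np.cross(x,y);M=np.c_[x,y,z]
    print("shift mm",(R.T@(np.array(pos)-s["ee_pos"])*1000).round(1),"turn",Ro.from_matrix(R.T@M).as_rotvec().round(4))
E
python3 - <<'E'
from st import *
to((.563,-.185,.08),.087)
to((.563,-.185,.018),.087)
E
```

```text
2.4 [ 0.5164 -0.0771  0.2317] F [ 1.4 -0.5 -0.2] w 0.0001 q [-0.38  0.35  0.55  1.9  -0.22  0.95  0.26]
[[ 9.999e-01  1.100e-03  1.450e-02]
 [-1.450e-02  4.000e-04  9.999e-01]
 [ 1.100e-03 -1.000e+00  4.000e-04]]
shift mm [  48.   151.7 -107.2] turn [ 0.0866 -0.0027  0.0012]
shift mm [  47.9  213.7 -107.3] turn [ 0.0866 -0.0027  0.0012]
```

Emit:
jog_arm:
  series: "255 24 0 -54 0.04 0 0;255 48 0 -107 0.087 -0.003 0.001;255 48 50 -107 0.087 -0.003 0.001;255 48 100 -107 0.087 -0.003 0.001;255 48 150 -107 0.087 -0.003 0.001;255 48 152 -107 0.087 -0.003 0.001;255 48 152 -107 0.087 -0.003 0.001"

```text
time_s: 3.28
ee_pos: [0.5641, -0.1853, 0.0813]
eef_rot: [-0.676, 0.003, -0.005, 0.737]
force: [0.0, 0.8, 0.5]
width: -0.0001
```

```bash
python3 - <<'E'
from st import *
import cv2
to((.563,-.185,.018),.087)
for n in("top","side"):
    p=robot.read_camera(n);i=p["color"];c=i[160:340,290:550] if n=="top" else i[230:450,290:550]
    cv2.imwrite(f"pics/{n}1.png",cv2.resize(c,None,fx=2.5,fy=2.5))
E
```

```text
3.275 [ 0.5641 -0.1853  0.0813] F [0.  0.8 0.5] w -0.0001 q [-0.02  0.69  0.43  1.79 -0.5   0.8   0.68]
[[ 0.9999  0.0031  0.0114]
 [-0.0116  0.0866  0.9962]
 [ 0.0021 -0.9962  0.0866]]
shift mm [-1.2 63.1 -5.2] turn [0.0003 0.0004 0.0021]
```

View pics/side1.png

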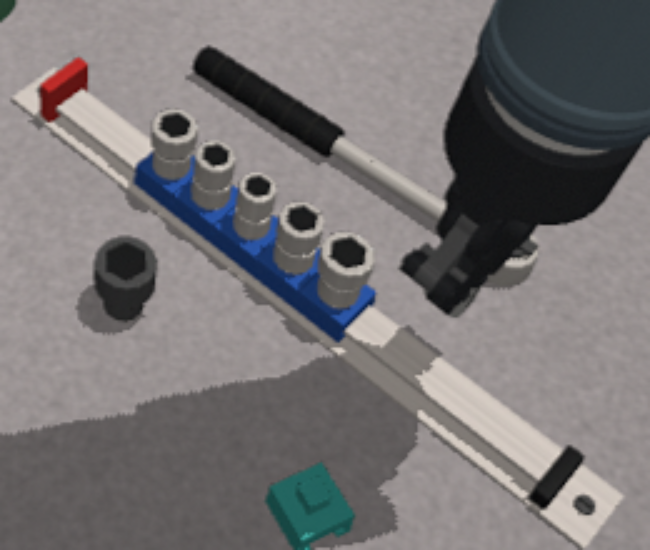

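View pics/top1.png

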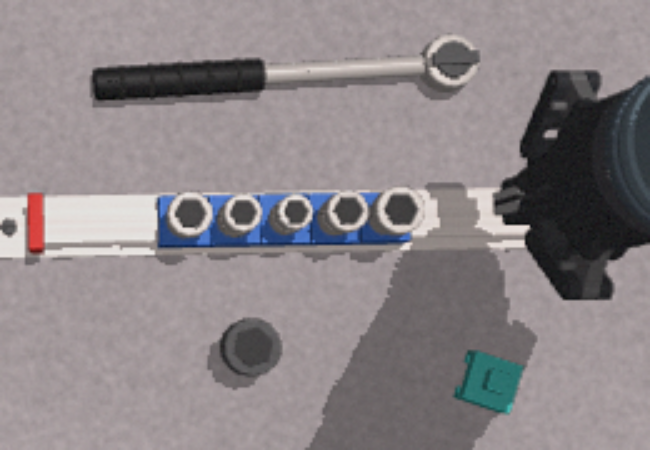

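Emit:
jog_arm:
  series: "255 -1 25 -2 0 0 0.002;255 -1 45 -4 0 0 0.002;255 -1 58 -5 0 0 0.002;255 -1 63 -5 0 0 0.002;255 -1 63 -5 0 0 0.002"

```text
time_s: 4.0
ee_pos: [0.564, -0.185, 0.0189]
eef_rot: [-0.676, 0.003, -0.005, 0.737]
force: [-0.3, -1.1, -0.0]
width: -0.0003
```

```bash
python3 - <<'E'
from st import *
to((.563,-.165,.018),.087)
to((.5638,-.120,.018),.087)
E
```

```text
4.0 [ 0.564  -0.185   0.0189] F [-0.3 -1.1 -0. ] w -0.0003 q [ 0.02  0.79  0.37  1.8  -0.55  0.7   0.73]
[[ 0.9999  0.0029  0.0111]
 [-0.0113  0.0861  0.9962]
 [ 0.0019 -0.9963  0.0862]]
shift mm [-1.3  2.6 19.9] turn [0.0007 0.0007 0.0019]
shift mm [-1.   6.5 64.7] turn [0.0007 0.0007 0.0019]
```

Emit:
jog_arm:
  series: "255 -1 1 6 0 0 0;255 -1 2 12 0 0 0;255 -1 2 18 0 0 0;255 -1 3 23 0 0 0;255 -1 3 27 0 0 0;255 -1 3.5 31 0 0 0;255 -1 3.5 34 0 0 0;255 -1 4 37 0 0 0;255 -1 4 40 0 0 0;255 -1 4.5 43 0 0 0;255 -1 4.5 46 0 0 0;255 -1 5 49 0 0 0"

```text
time_s: 5.5
ee_pos: [0.5637, -0.1356, 0.0182]
eef_rot: [-0.676, 0.003, -0.005, 0.737]
force: [0.0, -3.4, 1.6]
width: -0.0001
```

```bash
python3 - <<'E'
from st import *
import cv2
from h import *
to((.5643,-.100,.018),.087)
for n in("top","side"):
    p=robot.read_camera(n);i=p["color"];c=i[160:340,290:550] if n=="top" else i[230:450,290:550]
    W,R_=row(p);print(n,"lead y",np.percentile(W[:,1],[99,100]),np.percentile(W[:,1],[0,1]),"red",R_[:,1].min(),R_[:,1].max())
    cv2.imwrite(f"pics/{n}2.png",cv2.resize(c,None,fx=2.5,fy=2.5))
E
```

```text
5.5 [ 0.5637 -0.1356  0.0182] F [ 0.  -3.4  1.6] w -0.0001 q [-0.06  0.77  0.37  1.84 -0.57  0.67  0.67]
[[ 0.9999  0.0031  0.0111]
 [-0.0113  0.0861  0.9962]
 [ 0.0021 -0.9963  0.0861]]
shift mm [ 0.2  3.2 35.5] turn [0.0008 0.0006 0.0021]
top lead y [0.0341578  0.03506101] [-0.12344166 -0.12011171] red 0.0931033554818183 0.10149503316063774
side lead y [0.03230257 0.03492759] [-0.127543   -0.12454056] red 0.07607606583677706 0.10213339186942388
```

View pics/side2.png

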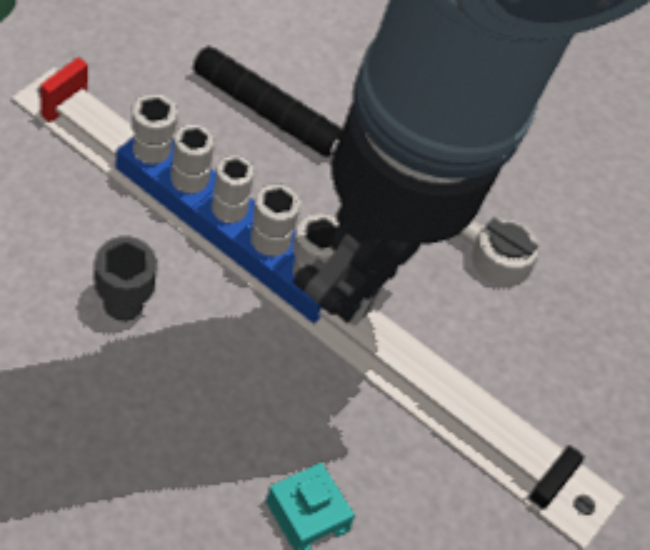

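View pics/top2.png

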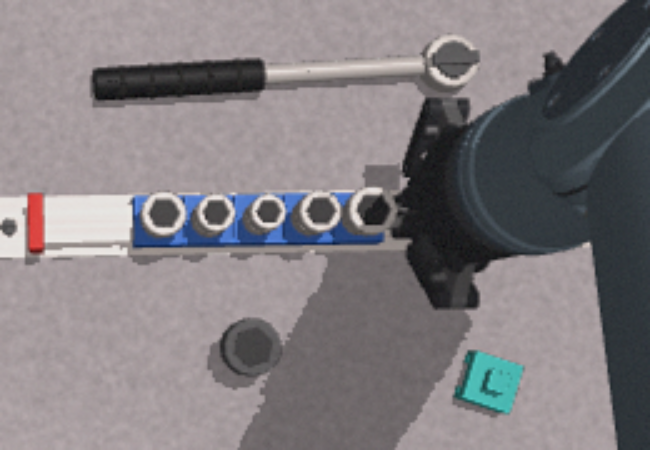

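Pushing works: the row has moved about 17 mm, it's still tight, the sockets are upright, and the force is 3.4 N. About 58 mm to go.

Emit:
jog_arm:
  series: "255 0 0 3 0 0 0.001;255 0 0.5 6 0 0 0.002;255 0 0.5 9 0 0 0.002;255 0 1 12 0 0 0.002;255 0 1 15 0 0 0.002;255 0 1.5 18 0 0 0.002;255 0 2 21 0 0 0.002;255 0 2 24 0 0 0.002;255 0 2.5 27 0 0 0.002;255 0 2.5 30 0 0 0.002;255 0 3 33 0 0 0.002;255 0 3 36 0 0 0.002"

```text
time_s: 7.1
ee_pos: [0.564, -0.0987, 0.0182]
eef_rot: [-0.676, 0.004, -0.004, 0.737]
force: [0.2, -2.2, -0.5]
width: 0.0002
```

```bash
python3 - <<'E'
from st import *
import cv2
from h import *
to((.5645,-.080,.018),.087)
for n in("top","side"):
    p=robot.read_camera(n);i=p["color"];c=i[160:340,290:550] if n=="top" else i[230:450,290:550]
    W,R_=row(p);print(n,"lead y",np.percentile(W[:,1],[99,100]),np.percentile(W[:,1],[0,1]),"red",R_[:,1].min(),R_[:,1].max())
    cv2.imwrite(f"pics/{n}3.png",cv2.resize(c,None,fx=2.5,fy=2.5))
E
```

```text
7.1 [ 0.564  -0.0987  0.0182] F [ 0.2 -2.2 -0.5] w 0.0002 q [-0.12  0.76  0.37  1.86 -0.57  0.65  0.61]
[[ 9.999e-01  7.000e-04  1.050e-02]
 [-1.050e-02  8.680e-02  9.962e-01]
 [-2.000e-04 -9.962e-01  8.680e-02]]
shift mm [ 0.3  1.8 18.6] turn [ 0.0001  0.0013 -0.0004]
top lead y [0.06983608 0.07085744] [-0.08665158 -0.08368197] red 0.0931033554818183 0.10149503316063774
side lead y [0.06915998 0.07156809] [-0.09185268 -0.08821418] red 0.07607606583677706 0.10213339186942388
```

View pics/side3.png

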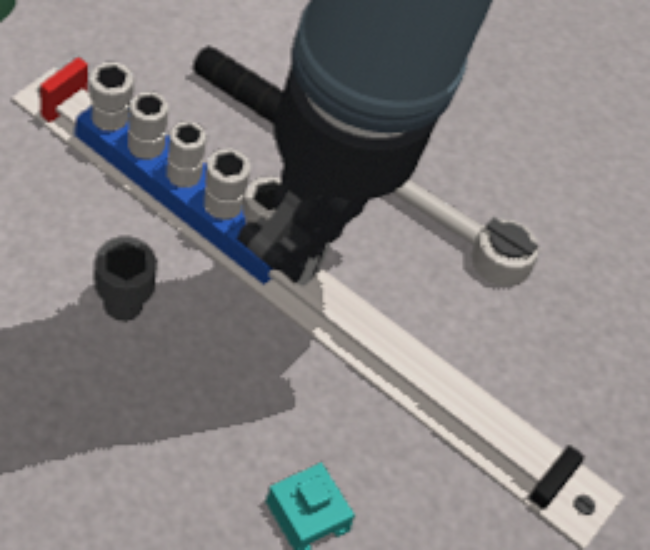

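View pics/top3.png

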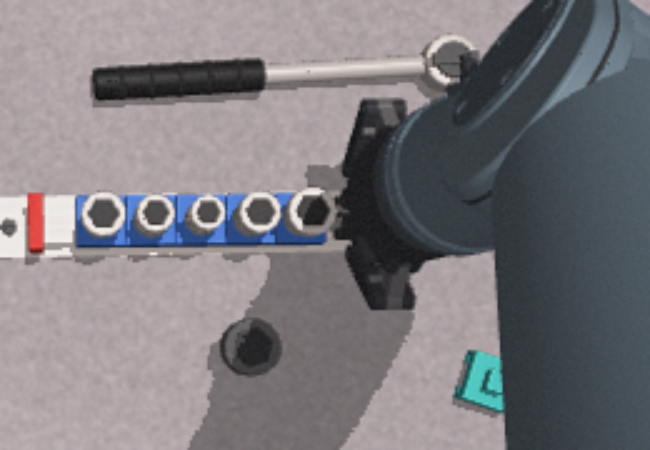

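The row is still tight and upright, with about 21 mm to the stop. I'll slow down to 1.6 mm per row.

Emit:
jog_arm:
  series: "255 0 0 2 0 0 0;255 0 0 4 0 0 0;255 0 0.5 6 0 0 0;255 0 0.5 8 0 0 0;255 0 0.5 10 0 0 0;255 0 1 12 0 0 0;255 0 1 13.5 0 0 0;255 0 1 15 0 0 0;255 0 1.5 16 0 0 0;255 0 1.5 17 0 0 0;255 0 1.5 18 0 0 0;255 0 1.5 18.5 0 0 0"

```text
time_s: 8.7
ee_pos: [0.5641, -0.0794, 0.0182]
eef_rot: [-0.675, 0.003, -0.003, 0.737]
force: [0.9, -1.4, -0.4]
width: -0.0005
```

```bash
python3 - <<'E'
from st import *
import cv2
from h import *
p=robot.read_camera("top");W,R_=row(p);print("lead y",np.percentile(W[:,1],[99,100]),"red",R_[:,1].min())
to((.5645,-.076,.018),.087)
E
```

```text
8.7 [ 0.5641 -0.0794  0.0182] F [ 0.9 -1.4 -0.4] w -0.0005 q [-0.16  0.75  0.36  1.87 -0.58  0.64  0.59]
[[ 1.000e+00  3.000e-04  9.700e-03]
 [-9.700e-03  8.760e-02  9.961e-01]
 [-6.000e-04 -9.962e-01  8.760e-02]]
lead y [0.0888836  0.08925366] red 0.0931033554818183
shift mm [0.4 0.5 3.3] turn [-0.0007  0.002  -0.0008]
```

Emit:
jog_arm:
  series: "255 0 0 0.5 0 0 0;255 0 0 1 0 0 0;255 0 0 1.5 0 0 0;255 0 0 2 0 0 0;255 0 0 2 0 0 0"

```text
time_s: 9.38
ee_pos: [0.5641, -0.0779, 0.0184]
eef_rot: [-0.676, 0.004, -0.004, 0.737]
force: [-0.0, -4.1, -1.2]
width: 0.0001
```

Emit:
jog_arm:
  series: "255 0 0 0.5 0 0 0;255 0 0 1 0 0 0;255 0 0 1 0 0 0"

```text
time_s: 9.75
ee_pos: [0.5641, -0.0778, 0.0185]
eef_rot: [-0.676, 0.004, -0.004, 0.737]
force: [-0.4, -5.9, -1.0]
width: -0.0001
```

Emit:
jog_arm:
  series: "255 0 0 1 0 0 0;255 0 0 2 0 0 0;255 0 0 2 0 0 0"

```text
time_s: 10.12
ee_pos: [0.5644, -0.0777, 0.0189]
eef_rot: [-0.677, 0.004, -0.005, 0.736]
force: [0.5, -7.6, -1.2]
width: -0.0001
```

```bash
python3 - <<'E'
from st import *
import cv2
from h import *
for n in("top","side"):
    p=robot.read_camera(n);i=p["color"];c=i[200:300,280:460] if n=="top" else i[230:380,280:450]
    W,R_=row(p);print(n,"lead y",np.percentile(W[:,1],[99,100]),"red",R_[:,1].min())
    cv2.imwrite(f"pics/{n}4.png",cv2.resize(c,None,fx=4,fy=4))
E
```

```text
10.125 [ 0.5644 -0.0777  0.0189] F [ 0.5 -7.6 -1.2] w -0.0001 q [-0.16  0.75  0.37  1.87 -0.58  0.64  0.58]
[[ 9.999e-01  1.800e-03  1.180e-02]
 [-1.190e-02  8.330e-02  9.965e-01]
 [ 8.000e-04 -9.965e-01  8.330e-02]]
top lead y [0.09038773 0.09169002] red 0.09244998686899497
side lead y [0.09050779 0.09318473] red 0.07718935830946422
```

View pics/side4.png

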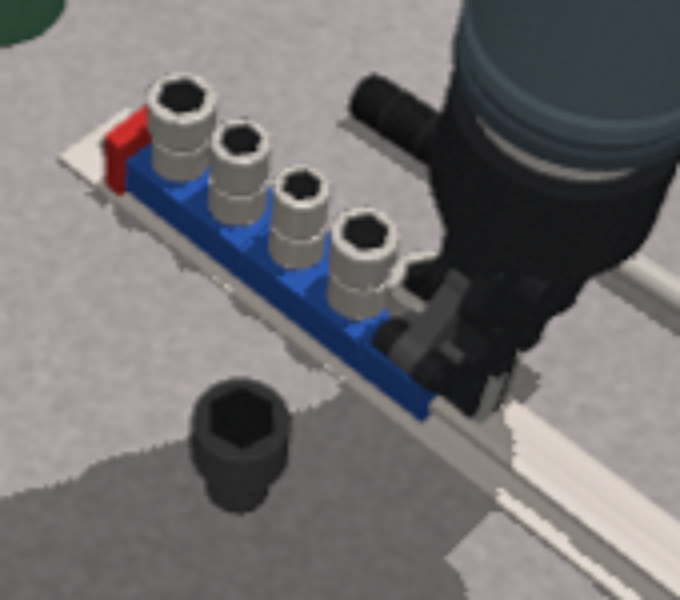

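View pics/top4.png

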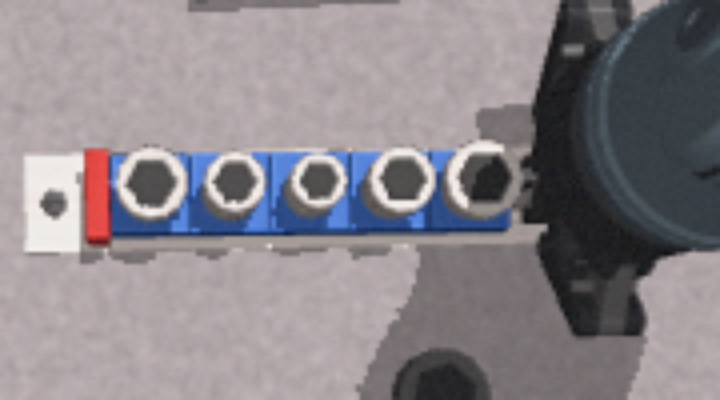

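The leading blue clip now touches the red stop and the row is closed. The tool stalled as force rose to 7.6 N. I'll back off along the rail and lift.

Emit:
jog_arm:
  series: "255 0 0 -3 0 0 0;255 0 -1 -12 0 0 0;255 0 -2 -28 0 0 0;255 0 -10 -40 0 0 0;255 0 -50 -50 0 0 0;255 0 -100 -80 0 0 0;255 0 -130 -130 0 0 0;255 0 -130 -180 0 0 0;255 0 -130 -180 0 0 0;255 0 -130 -180 0 0 0"

```text
time_s: 11.48
ee_pos: [0.5616, -0.2679, 0.1334]
eef_rot: [-0.677, 0.004, -0.005, 0.736]
force: [-0.1, 1.2, -0.3]
width: 0.0001
```

```bash
python3 - <<'E'
from st import *
import cv2
from h import *
for n in("top","side"):
    p=robot.read_camera(n);i=p["color"];c=i[160:340,280:480] if n=="top" else i[230:380,280:450]
    W,R_=row(p);print(n,"blue y",np.percentile(W[:,1],[0,1,99,100]),"red",R_[:,1].min(),[[round(float(v)) for v in d["xy"]] for d in robot.mark_of("loose_socket",p)[:1]+robot.mark_of("ratchet",p)[:1]+robot.mark_of("spray_can",p)[:1]])
    cv2.imwrite(f"pics/{n}5.png",cv2.resize(c,None,fx=3.3,fy=3.3))
E
```

```text
11.475 [ 0.5616 -0.2679  0.1334] F [-0.1  1.2 -0.3] w 0.0001 q [ 0.08  0.67  0.48  1.68 -0.46  0.94  0.76]
[[ 9.999e-01  1.600e-03  1.270e-02]
 [-1.270e-02  8.420e-02  9.964e-01]
 [ 5.000e-04 -9.964e-01  8.420e-02]]
top blue y [-0.06730695 -0.06403349  0.09056472  0.09169002] red 0.09244998686899497 [[403, 189], [230, 234]]
side blue y [-0.07290828 -0.06954641  0.08999918  0.09282065] red 0.07718935830946422 [[340, 350], [279, 229]]
```

View pics/side5.png

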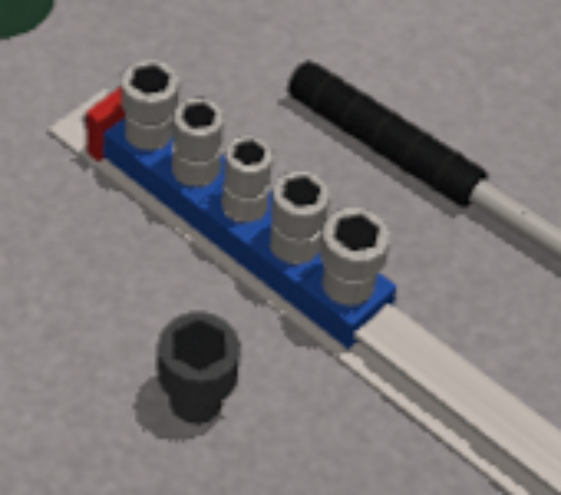

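View pics/top5.png

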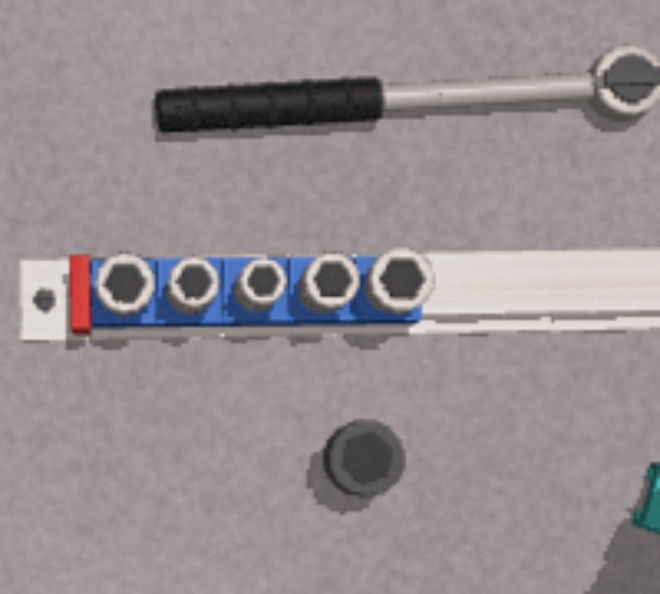

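The closed row sits against the stop (top crop columns 90–420, with no gap at the red block). All the sockets are upright and the bystanders haven't moved. Handing in.

```bash
python3 -c "
from workcell import robot
print(robot.job_done())"
```

```text
the job is handed in; nothing more can be done
None
```

The socket row is closed up against the red end stop, and the job was handed in at about 12 s of the 37 s allowed. No verdict is reported.

- **What I did:** with the fingers shut and tilted about 5°, I pushed clip_e low, at clip height, and slid the five clips about 74 mm as one train. The push force was about 1 to 3.5 N. At the stop the tool stalled as the force rose to 7.6 N, so I backed off along the rail and lifted clear.
- **Row position:** the last top picture puts the front of the row about 1 mm from the stop, within measuring error of touching. The row is about 159 mm long, against 160 mm nominal, and no gaps are visible.
- **Sockets and bystanders:** all five sockets stand upright on their clips. The loose socket, ratchet and spray can look unmoved.
- **Checks that failed or disagreed:** the network did not find the loose socket in the last top picture or the ratchet in the last side picture, so I judged those by eye. The side view gave an end stop position about 15 mm off, because it also sees the stop's face, so I used the top view for the stop.

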